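# Clamp a circuit board in a thumbwheel vice

### The arm

A 7-joint arm with a two-finger parallel gripper is mounted at the origin on a cart in front of the work surface, level with it; the furniture and walls round the work are solid. World frame = base frame: x ahead of the robot, y to its left, z up, the work surface at z = 0. Lengths are in mm, angles in rad, forces in N, time in s.
With the tool pointing down it reaches from about 425 to 925 mm from the base axis. Payload 6.8 kg.
Tool frame: the origin (TCP) lies midway between the tips of the shut fingers; the grasp point (between the pads) lies 19 mm behind it; z points along the fingers, y is the direction in which the jaws open and shut (so a half turn about z gives the same grasp; the last joint's range is limited). The gripper opens to 85 mm and grips with 20 to 120 N. Pads are 22 mm wide; open, the fingers measure 114 mm over their backs; the gripper's body (76 mm by 85 mm) begins 54 mm behind the grasp point. The pads swing forward as they close: fully open they stand 13 mm farther back than shut.
Start: joints at [-1.377, 0.477, 0.022, 1.555, -0.011, 1.109, -0.083], TCP at [200.633, 644.51, 231.308] pointing down, gripper open.
Joint ranges: [-2.96, 2.96], [-0.34, 2.1], [-1.41, 1.46], [0.24, 2.44], [-1.37, 4.51], [0.17, 1.92], [-2.96, 2.96]. Speed limits (rad/s): [2.39, 2.39, 3.14, 3.14, 3.14, 3.14, 3.14].

### API

Orientations are given as a unit quaternion [w, x, y, z].
In Python, from cell import arm, imaging, finish_job gives the robot as it stands.
- The arm moves only by the tool drive_tool, never from a script. Its argument "steps" is a list of rows, each a list of 3 entries, a list of its own where there are three numbers: the closure, from 0 (fully open) to 1 (shut), then the shift along the world's x, y, z in mm, then the turn about the world's z in rad. In form: [[fingers, [tx, ty, tz], turn], ...]. A call has 1 to 20 rows; each row is the pose to reach, as a shift and turn from the pose measured when the call began; what a row does not reach only later rows make up. A row lasts 1/10 s, in which the tool goes at most 50 mm and 8.59 degrees, less where a joint would pass 70% of its speed; a pose out of reach is approached as far as the arm can. A call with a gripper value outside its range is refused whole. The fingers move at their own pace and stop on an object; "newtons" is the grip in N (left out, the last holds). Time passes only in rows, so rows that repeat a pose let the fingers close. It gives the time, the measured TCP pose, the force and the opening at its end, in the units of the state.
- arm.sense(): the state, without advancing time (a new reading comes with each control period).
- imaging.grab_frame(name): name is "scene" or "top"; returns (picture, depth): 480x640x3 uint8, blue, green, red; 480x640 float32, mm along the optical axis (not along the pixel's ray), 0 where there is no reading.
- imaging.get_calibration(name): a dict with "intrinsics" (3x3 intrinsics, pixels), "rvec" (rotation vector, rad) and "tvec" (3), from world to camera coordinates, as OpenCV has them. Camera axes: x right, y down, z forward; pixel columns grow to the right and rows downward; lengths in mm; the calibration is good to about 2 mm. A picture is of the moment at which its call begins. get_calibration takes no time and is no camera call.
- finish_job(): hands the job in, once; it reports no verdict.
The state is a dict: "t": time; "joint_positions": joint angles; "qvel": joint speeds; "joint_efforts": joint torques, N m; "position": TCP position; "tcp_rot": TCP orientation; "ft_force": force on the tool from outside, world axes, zero at the start; "torque": the same for the moment, N m; "grip_width": finger opening in mm.
Only numpy, scipy, OpenCV 4.12 (cv2) and the standard library are available. Lean on these libraries where they do the work, as an engineer would, in place of code of your own. Each camera call takes 0.05 s, during which the arm holds its last target.

### The job

Lay the blue circuit board flat on the rails of the little grey board vice, its long way along the vice and centred between the rails, and let go of it. Then close the vice on it by rolling the half-sunk thumbwheel with a fingertip, light strokes until you feel the wheel go stiff, so that the board is held snugly between both rubber jaws but not squeezed hard. Do not lean hard on the wheel or shove any part of the vice, and leave the other things on the bench as they are.

Things in the scene. Friction and masses are not known exactly. Their poses are not given: they have to be found in the camera images.
- board: Small blue circuit board with parts on top, 55 mm long (its y) by 42 mm wide (its x) by 13 mm high over all, a rigid block for grasping, 30 to 55 g, loose, flat on the bench at the start. Origin: centre of its underside; z up. Take it by its two long edges (42 mm apart).
- board_vice: Grey cast board vice, fast to the bench, 54 mm wide (x), 150 mm long (y -88 to +62 mm), 38 mm high. Stands on levelling feet that lift it 0 to 6 mm. Origin: 38 mm below the jaw tops, midway between its long sides; z up; y runs along its screw from the thumbwheel end (-y) to the fixed jaw (+y). Two steel rails with tops at z = 26 mm, out to 23 mm either side in x, are the bed.
- vice_bed (a point): Point on top of the rails (x = 0, y = +14.5, z = 26 mm in the vice's frame): the middle of the board's underside lies here when the board is clamped against the fixed jaw. Axes as the vice.
- fixed_jaw_face (a point): Foot of the fixed jaw's rubber face, at rail height (x = 0, y = +42, z = 26 mm in the vice's frame). The face is 44 mm wide, looks to the vice's -y, its top is 12 mm above this point. Axes as the vice.
- jaw_face: Sprung rubber face (48 mm wide, 12 mm high) of the sliding jaw, looking at the fixed jaw along +y. Origin: foot of the face, at rail height; the jaw reaches 25 mm behind it. At the start 62 to 67 mm from the fixed face. The wheel drives the jaw 4 mm a radian and it slides the board home; then the face's springs yield 1 mm for 8 N. Snug is 4 N or more; over 18 N is too much. Stays when let go.
- wheel_crown (a point): Top of the thumbwheel, where to press (x = 0, y = -73, z = 37 mm in the vice's frame; axes as the vice; fixed). Black ribbed rubber wheel, 34 mm diameter, 10 mm wide, axle along y. Drawing it along +x closes the jaw (17 mm of stroke = 1 rad), -x opens it. Rolling free takes about 4 N along the stroke; once the board is tight, each newton more gives about 4 N of squeeze.
- wheel_housing (a point): Middle of the top of the wheel's housing (x = 0, y = -73, z = 31 mm in the vice's frame), which spans y -88 to -58 and x -25 to +25 mm. Only the top 6 mm of the wheel stand out of its slot, so it cannot be pinched: press a shut fingertip on the crown and draw it across. The tyre yields about 1 mm at 12 N; friction about 1: press with 8 to 12 N. Over 25 N on wheel or vice may bend the axle.
- solder_spool: White spool, 55 mm across, 42 mm high, loose. Leave alone. Origin: centre of its underside.
- heat_sink: Small grey finned heat sink, 30 by 40 by 22 mm, loose. Leave alone. Origin: centre of its underside.
- driver_red: Screwdriver with a red handle, 162 mm long along its y, 23 mm thick, loose. Leave alone. Origin: centre of its underside.

How it is judged (in metres and radians):
On the way, in this order (a step that is already met when the one before it is completed fails the run):
1. the board lies flat on the vice's rails between the open jaws, let go (x of board in the frame of vice_bed between -0.01 and 0.01 m and z of board in the frame of vice_bed between -0.003 and 0.003 m and y of board in the frame of vice_bed between -0.03 and 0.004 m and angle between board's own z axis and vertical below 0.06 rad and contact force between the fingers and board below 0.05 N and contact force between jaw_face and board below 0.5 N), for 0.2 s.
2. the thumbwheel, rolled by a fingertip, closes the jaw on the board (contact force between the fingers and board_vice above 1 N and contact force between jaw_face and board above 4 N), for 0.05 s.
At the end, for the whole second after the job is handed in: the board lies flat on the rails (underside within 3 mm of them, tilt under 0.06 rad), within 10 mm of the middle across the vice, its long side along the vice within 0.06 rad, against the fixed jaw within 3 mm, at rest and held by the sliding jaw with at least 4 N, the robot clear of everything (x of board in the frame of vice_bed between -0.01 and 0.01 m and z of board in the frame of vice_bed between -0.003 and 0.003 m and y of board in the frame of vice_bed between -0.03 and 0.004 m and angle between board's own z axis and vertical below 0.06 rad and y of board in the frame of vice_bed above -0.003 m and angle between the y axis of board and the y axis of board_vice, either way round below 0.06 rad and contact force between jaw_face and board above 4 N and linear speed of board below 0.01 m/s); the robot touches nothing.
It fails at once if the board is squeezed by the sliding jaw with over 18 N (contact force between jaw_face and board above 18 N).
It fails at once if the robot presses or pushes on the vice (wheel, jaw or body) with over 25 N (contact force between any of the fingers, the arm and board_vice above 25 N).
It fails at once if the spool, the heat sink or the red screwdriver is moved by over 20 mm (distance of any of solder_spool, heat_sink, driver_red from where it was at the start of the episode above 0.02 m).
It also fails if it takes over 67 s, if anything falls off the work surface, if the arm or the gripper's body presses on something with over 40 N, if the wrist force passes 120 N, or if a joint passes its speed limit or range.

## Working session

There is one attempt and no reset: what is moved stays moved. The work goes in short steps, Python scripts to look and compute and a tool call to move; the robot and the scene stay as the last step left them, time stands still between calls to the robot, and variables do not carry over. Pictures are saved under pics/ and viewed, and the job is handed in when it is done.

Besides the shell and the picture viewer there is one more tool, called after "Emit:" in YAML: its name, and indented under it one key for each argument. drive_tool: Moves the arm, as the interface text tells. Its arguments: {"type":"object","properties":{"steps":{"type":"array"},"newtons":{"type":"number"}},"required":["steps"]}

```bash
ls; mkdir -p pics; cat > h.py <<'E'
import numpy as np, cv2
from cell import arm, imaging, finish_job
def cal(n):
    c=imaging.get_calibration(n); K=np.array(c["intrinsics"],float); R=cv2.Rodrigues(np.array(c["rvec"],float))[0]; t=np.array(c["tvec"],float).ravel(); return K,R,t
def cloud(n,d):
    K,R,t=cal(n); v,u=np.mgrid[0:480,0:640]
    P=np.stack([(u-K[0,2])/K[0,0]*d,(v-K[1,2])/K[1,1]*d,d],-1)
    W=(P-t)@R; W[d<=0]=np.nan; return W
def px(n,p):
    K,R,t=cal(n); q=K@(R@np.array(p,float)+t); return q[:2]/q[2]
E
python3 - <<'E'
from h import *
print(arm.sense())
for n in("scene","top"):
    im,d=imaging.grab_frame(n); cv2.imwrite(f"pics/{n}0.png",im); np.save(f"{n}0.npy",d); print(cal(n))
E
```

```text
pics
{'t': 0.0, 'joint_positions': array([-1.37709241,  0.47778798,  0.02231916,  1.5564847 , -0.01149193,
        1.10930446, -0.08308946]), 'qvel': array([-0.00083678,  0.00184724, -0.00055907, -0.0011031 ,  0.00101554,
        0.00115006,  0.0013919 ]), 'joint_efforts': array([-9.55179858e-04, -5.96449149e+01,  1.60750654e+00, -2.81188291e+01,
        1.24793197e-02,  9.43943218e-03,  1.23641402e-05]), 'position': array([200.46323835, 643.90507638, 230.3194187 ]), 'tcp_rot': array([-7.19285031e-05,  1.50303306e-01,  9.88639497e-01, -9.25489537e-04]), 'ft_force': array([-0.17474668,  0.72374269,  0.13558027]), 'torque': array([-0.01079725, -0.00618988,  0.01883036]), 'grip_width': 85.1343890927612}
(array([[490.43430678,   0.        , 324.03755645],
       [  0.        , 490.43430678, 233.18099615],
       [  0.        ,   0.        ,   1.        ]]), array([[-0.47002275, -0.88248649,  0.01721102],
       [-0.44617902,  0.22072544, -0.86729728],
       [ 0.76157922, -0.41532864, -0.49749293]]), array([301.54733687, 325.05787853, 429.43625009]))
(array([[599.66417188,   0.        , 309.7183751 ],
       [  0.        , 599.66417188, 247.09351149],
       [  0.        ,   0.        ,   1.        ]]), array([[ 0.00891379, -0.99970127, -0.02275773],
       [-0.99726485, -0.00721756, -0.07355766],
       [ 0.07337143,  0.02335116, -0.99703127]]), array([  24.86575981,  605.75660345, 1037.63135907]))
```

View pics/scene0.png

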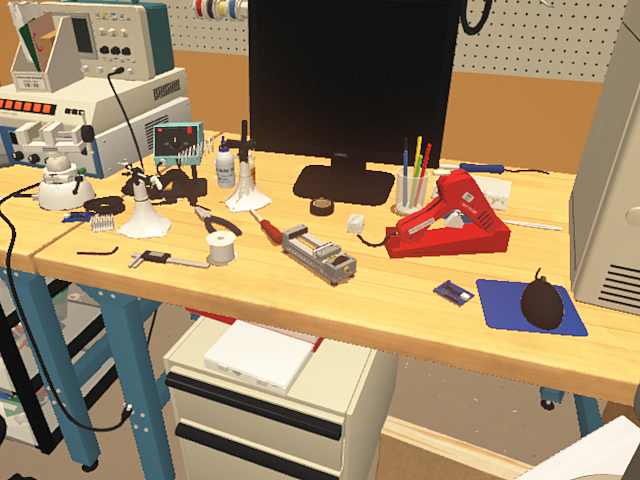

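View pics/top0.png

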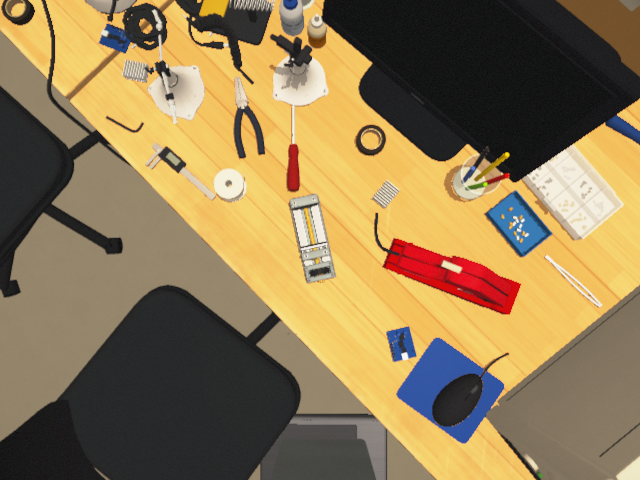

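```bash
python3 - <<'E'
from h import *
im=cv2.imread("pics/top0.png"); d=np.load("top0.npy"); W=cloud("top",d)
a=cv2.resize(im[185:295,265:375],None,fx=5,fy=5,interpolation=cv2.INTER_CUBIC); cv2.imwrite("pics/vice.png",a)
a=cv2.resize(im[315:375,370:430],None,fx=8,fy=8,interpolation=cv2.INTER_CUBIC); cv2.imwrite("pics/board.png",a)
def box(m,name):
    p=W[m]; r=cv2.minAreaRect(p[:,:2].astype(np.float32)); print(name,len(p),r,np.percentile(p[:,2],[5,50,95])); print(cv2.boxPoints(r))
sub=np.zeros(d.shape,bool); sub[185:295,270:350]=1
m=sub&(W[...,2]>15)&(W[...,2]<60); box(m,"vice")
sub[:]=0; sub[318:372,380:425]=1
hsv=cv2.cvtColor(im,cv2.COLOR_BGR2HSV)
m=sub&(hsv[...,0]>100)&(hsv[...,0]<130)&(hsv[...,1]>120)
n,l,s,c=cv2.connectedComponentsWithStats(m.astype(np.uint8)); print(s[:6])
m2=sub&(W[...,2]>4)
n,l,s,c=cv2.connectedComponentsWithStats(m2.astype(np.uint8));print(s); box(m2,"bd")
print(np.round(W[318:372:3,401,2],1))
sub[:]=0; sub[178:212,368:402]=1; box(sub&(W[...,2]>10),"hs")
print(W[120,600],np.round(W[300,200],0))
E
```

```text
vice 2475 ((632.9143676757812, 29.268028259277344), (183.01336669921875, 53.757511138916016), 12.827253341674805) [16.31173373 32.71792984 44.47495447]
[[537.72394   35.160378]
 [549.65875  -17.255547]
 [728.1048    23.375679]
 [716.17      75.7916  ]]
[[     0      0    640    480 306569]
 [   387    327     29     34    501]
 [   412    353     13     19    130]]
[[     0      0    640    480 306770]
 [   388    321      1      1      1]
 [   395    320      1      1      1]
 [   397    322      1      1      1]
 [   413    322      1      1      1]
 [   388    324      1      1      1]
 [   397    327      1      1      1]
 [   386    327     29     34    370]
 [   383    328      1      1      1]
 [   387    335      3      5      8]
 [   408    338      1      1      1]
 [   423    339      1      1      1]
 [   407    346      2      1      2]
 [   412    354      4      1      4]
 [   424    354      1      1      1]
 [   415    356      1      1      1]
 [   421    357      4      5      7]
 [   388    358      1      1      1]
 [   396    361      1      1      1]
 [   416  
[... 211 characters left out ...]
   11]
 [   423    370      1      1      1]]
bd 430 ((433.34783935546875, -137.360595703125), (90.58271789550781, 69.63709259033203), 2.308959722518921) [ 4.14392452  5.5348825  10.91837848]
[[ 386.6905   -104.39501 ]
 [ 389.49603  -173.97559 ]
 [ 480.0052   -170.32617 ]
 [ 477.19965  -100.745605]]
[-1.3 -3.3 -0.4 -1.3  5.3  6.8  5.9  5.5  3.   3.7  5.5  1.6  9.5  2.
  5.7  1.8  2.9  1.2]
hs 311 ((702.6416015625, -104.72314453125), (29.830556869506836, 40.224525451660156), 50.67108154296875) [11.61337791 18.8023884  23.69344127]
[[ 677.6315  -103.51384]
 [ 708.746   -129.00699]
 [ 727.65173 -105.93245]
 [ 696.53723  -80.4393 ]]
[ 736.67872988 -326.81435098  362.29425468] [ 498.  382. -753.]
```

View pics/vice.png

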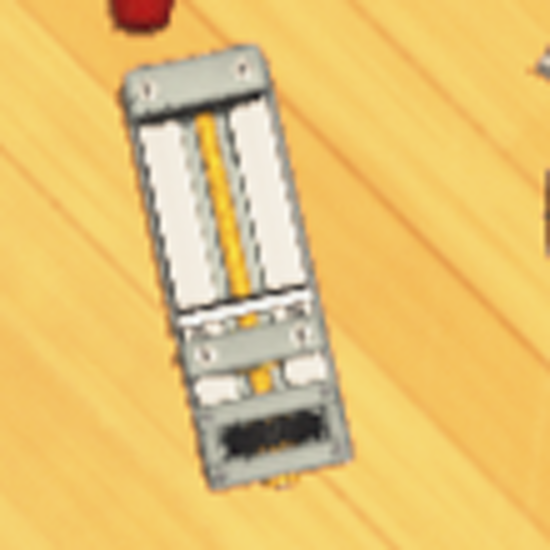

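View pics/board.png

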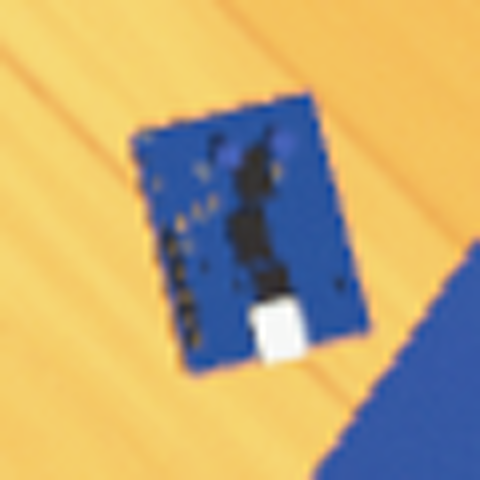

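```bash
cat > fit.py <<'E'
from h import *
from scipy.optimize import least_squares
def cr(pts,o,s): return [( (x+.5)/s-.5+o[0],(y+.5)/s-.5+o[1]) for x,y in pts]
def fit(n,model,pix,x0,zfix=None):
    model=np.array(model,float); pix=np.array(pix)
    def f(p):
        c,s=np.cos(p[2]),np.sin(p[2]); z=p[3] if zfix is None else zfix
        w=np.c_[p[0]+c*model[:,0]-s*model[:,1],p[1]+s*model[:,0]+c*model[:,1],model[:,2]+z]
        return np.concatenate([px(n,a)-b for a,b in zip(w,pix)])
    r=least_squares(f,x0); print(np.round(r.x,3),"res",np.round(f(r.x).reshape(-1,2),1).tolist()); return r.x
E
python3 - <<'E'
from fit import *
d=np.load("top0.npy"); W=cloud("top",d); 
def zmed(c,r=2):
    u,v=c; q=W[v-r:v+r+1,u-r:u+r+1].reshape(-1,3); return np.round(np.nanmedian(q,0),1)
C=lambda x,y:(int(265+x/5),int(185+y/5))
print("fixedtop",zmed(C(195,80),1),"rails",zmed(C(175,220)),zmed(C(270,200)),"jawtop",zmed(C(250,345),1))
print("bench near",[zmed(p) for p in [(285,220),(340,230),(300,290),(375,340),(430,320)]])
o=(265,185)
m=[[-27,62,38],[27,62,38],[-22,42,38],[22,42,38],[-25,-88,31],[25,-88,31],[-25,-58,31],[25,-58,31]]
p=cr([(122,72),(266,46),(135,120),(272,93),(211,489),(353,460),(197,408),(340,380)],o,5)
for z in(0,3,6): v=fit("top",m,p,[630,30,-1.35,3],z)
b=[[-21,-27.5,1.6],[21,-27.5,1.6],[-21,27.5,1.6],[21,27.5,1.6]]
pb=cr([(188,375),(372,331),(133,133),(313,95)],(370,315),8)
fit("top",b,pb,[440,-140,-1.35,0],0)
im=cv2.imread("pics/scene0.png"); cv2.imwrite("pics/vs.png",cv2.resize(im[215:295,275:365],None,fx=8,fy=8,interpolation=cv2.INTER_CUBIC)); cv2.imwrite("pics/bs.png",cv2.resize(im[270:315,425:480],None,fx=10,fy=10,interpolation=cv2.INTER_CUBIC))
E
```

```text
fixedtop [684.7  40.   42.3] rails [636.8  47.   31. ] [644.   13.6  31.1] jawtop [592.1  20.   43.4]
bench near [array([ 6.56e+02,  7.56e+01, -2.00e-01]), array([ 6.386e+02, -2.420e+01, -6.000e-01]), array([529.8,  47.1,  -1.1]), array([442. , -87.6,  -1.1]), array([ 4.785e+02, -1.852e+02, -4.000e-01])]
[633.969  27.946  -1.353   3.   ] res [[-0.7, 0.0], [0.6, -1.2], [1.8, 0.9], [-1.0, 1.0], [0.4, 0.2], [0.0, 0.1], [-0.3, -0.4], [-1.0, -0.7]]
[633.695  27.887  -1.353   3.   ] res [[-0.8, -0.1], [0.6, -1.3], [1.8, 0.8], [-1.0, 1.0], [0.4, 0.4], [0.1, 0.2], [-0.3, -0.3], [-0.9, -0.6]]
[633.421  27.828  -1.353   3.   ] res [[-0.8, -0.2], [0.7, -1.5], [1.7, 0.7], [-1.0, 0.9], [0.4, 0.5], [0.2, 0.3], [-0.4, -0.2], [-0.9, -0.6]]
[ 436.201 -133.411   -1.338    0.   ] res [[-0.0, 0.2], [0.1, 0.4], [-0.3, -0.1], [0.2, -0.6]]
```

View pics/vs.png

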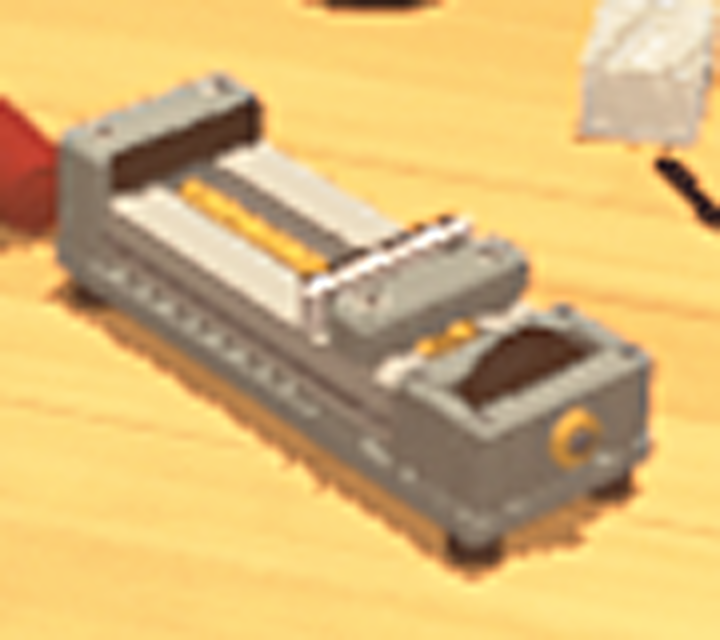

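View pics/bs.png

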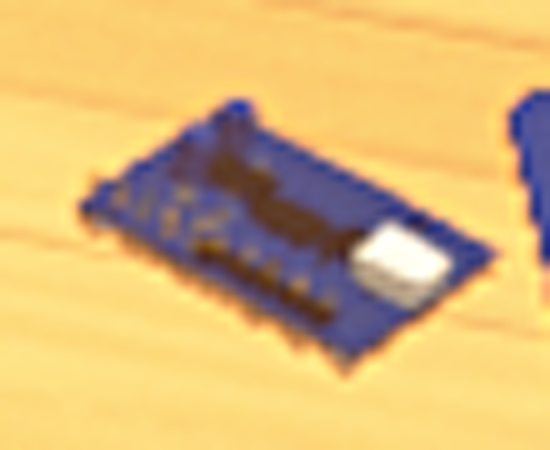

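```bash
python3 - <<'E'
from fit import *
o=(275,215)
m=[[-27,62,38],[27,62,38],[-27,42,38],[27,42,38],[-25,-88,31],[25,-88,31],[-25,-58,31],[25,-58,31]]
p=cr([(62,138),(215,74),(110,153),(262,98),(480,442),(650,355),(392,390),(562,303)],o,8)
for z in(4,5,6): fit("scene",m,p,[630,30,-1.35,3],z)
fit("scene",m,p,[630,30,-1.35,3])
for h in(1.6,6):
  b=[[-21,-27.5,h],[21,-27.5,h],[-21,27.5,h],[21,27.5,h]]
  fit("scene",b,cr([(345,372),(497,255),(80,208),(240,98)],(425,270),10),[440,-140,-1.35,0],0)
  fit("top",b,cr([(188,375),(372,331),(133,133),(313,95)],(370,315),8),[440,-140,-1.35,0],0)
# jaw face position in vice frame top view
v=[633.5,27.85,-1.353]
K,R,t=cal("top")
for q,z in(((180,320),17+26),((310,290),43),((183,322),43)):
  u=cr([q],(265,185),5)[0]; ray=R.T@np.linalg.inv(K)@np.array([*u,1]); c=-R.T@t; w=c+ray*(z-c[2])/ray[2]
  dx=w[:2]-v[:2]; cc,s=np.cos(v[2]),np.sin(v[2]); print(w, cc*dx[0]+s*dx[1], -s*dx[0]+cc*dx[1])
E
```

```text
[632.896  28.523  -1.349   3.   ] res [[-2.4, -0.2], [1.4, -1.1], [-1.9, 2.1], [2.2, -0.1], [0.4, -0.0], [0.9, 0.4], [-0.5, -1.3], [-0.1, -0.3]]Traceback (most recent call last):
  File "<stdin>", line 5, in <module>
  File "fit.py", line 10, in fit
    r=least_squares(f,x0); print(np.round(r.x,3),"res",np.round(f(r.x).reshape(-1,2),1).tolist()); return r.x
    return func(*args, **kwargs)
    result = trf(vector_fun.fun, vector_fun.jac, x0, f0, J0, lb, ub, ftol, xtol,
                 gtol, max_nfev, x_scale, loss_function, tr_solver,
                 tr_options.copy(), verbose, callback=callback_wrapped)
    return trf_no_bounds(
        fun, jac, x0, f0, J0, ftol, xtol, gtol, max_nfev, x_scale,
        loss_function, tr_solver, tr_options, verbose, callback=callback)
    J = jac(x)
    self._update_jac()
    ~~~~~~~~~~~~~~~~^^
    self.J = self.jac_wrapped(xp_copy(self.x), f0=self.f)
             ~~~~~~~~~~~~~~~~^^^^^^^^^^^^^^^^^^^^^^^^^^^^
    J, dct = approx_derivative(
             ~~~~~~~~~~~~~~~~~^
        self.fun,
        ^^^^^^^^^
    ...<2 lines>...
        **self.finite_
[... 517 characters left out ...]
  ~~~~~~~~^^^^^^^^^^^^^^^^^^^^^^^^^^^^^^
    return np.atleast_1d(self.fun(x))
                         ~~~~~~~~^^^
    return self.f(x, *self.args, **self.kwargs)
           ~~~~~~^^^^^^^^^^^^^^^^^^^^^^^^^^^^^^
  File "fit.py", line 9, in f
    return np.concatenate([px(n,a)-b for a,b in zip(w,pix)])
                           ~~^^^^^
  File "h.py", line 10, in px
    K,R,t=cal(n); q=K@(R@np.array(p,float)+t); return q[:2]/q[2]
          ~~~^^^
  File "h.py", line 4, in cal
    c=imaging.get_calibration(n); K=np.array(c["intrinsics"],float); R=cv2.Rodrigues(np.array(c["rvec"],float))[0]; t=np.array(c["tvec"],float).ravel(); return K,R,t
ValueError: time passes only in moves, steps and waits
```

Emit:
drive_tool:
  steps:
    - [0, [40, -30, 0], 0.1]
    - [0, [80, -70, 0], 0.2]
    - [0, [120, -110, 0], 0.3]
    - [0, [160, -150, 0], 0.4]

```text
t: 0.5
position: [347.4, 506.3, 229.9]
tcp_rot: [-0.0, -0.051, 0.999, -0.001]
ft_force: [1.7, -0.0, 0.9]
grip_width: 85.3
```

```bash
sed -i '1i import functools' h.py; sed -i 's/^def cal(/@functools.lru_cache\ndef cal(/' h.py; python3 - <<'E'
from fit import *
o=(275,215)
m=[[-27,62,38],[27,62,38],[-27,42,38],[27,42,38],[-25,-88,31],[25,-88,31],[-25,-58,31],[25,-58,31]]
p=cr([(62,138),(215,74),(110,153),(262,98),(480,442),(650,355),(392,390),(562,303)],o,8)
fit("scene",m,p,[630,30,-1.35,3],5.5)
fit("scene",m,p,[630,30,-1.35,3])
for h in(1.6,6):
  b=[[-21,-27.5,h],[21,-27.5,h],[-21,27.5,h],[21,27.5,h]]
  fit("scene",b,cr([(345,372),(497,255),(80,208),(240,98)],(425,270),10),[440,-140,-1.35,0],0)
  fit("top",b,cr([(188,375),(372,331),(133,133),(313,95)],(370,315),8),[440,-140,-1.35,0],0)
v=[633.5,27.85,-1.353]
K,R,t=cal("top")
for q,z in((180,320),43),((310,290),43),((122,72),43),((266,46),43),((128,118),43),((271,92),43):
  u=cr([q],(265,185),5)[0]; ray=R.T@np.linalg.inv(K)@np.array([*u,1]); c=-R.T@t; w=c+ray*(z-c[2])/ray[2]
  dx=w[:2]-v[:2]; cc,s=np.cos(v[2]),np.sin(v[2]); print(w, cc*dx[0]+s*dx[1], -s*dx[0]+cc*dx[1])
E
```

```text
[630.761  29.641  -1.35    3.   ] res [[-2.5, -0.3], [1.4, -1.2], [-1.9, 2.1], [2.2, -0.2], [0.4, 0.0], [1.0, 0.5], [-0.5, -1.2], [0.0, -0.3]]
[646.876  21.202  -1.341  -5.816] res [[-1.8, 0.3], [1.4, -0.5], [-1.3, 2.5], [2.1, 0.4], [0.3, -0.6], [0.2, 0.1], [-0.3, -1.5], [-0.5, -0.5]]
[ 436.531 -135.026   -1.364    0.   ] res [[0.2, -1.1], [0.6, 0.7], [-0.2, -0.7], [-0.6, 1.2]]
[ 436.201 -133.411   -1.338    0.   ] res [[-0.0, 0.2], [0.1, 0.4], [-0.3, -0.1], [0.2, -0.6]]
[ 432.274 -130.477   -1.365    0.   ] res [[0.2, -1.0], [0.8, 0.7], [-0.4, -0.8], [-0.6, 1.1]]
[ 436.576 -132.846   -1.338    0.   ] res [[-0.0, 0.3], [0.2, 0.5], [-0.4, -0.1], [0.2, -0.6]]
[601.30041864  45.0734761   43.        ] -23.774226860694014 -27.717274509077633
[6.12057788e+02 7.44223751e-02 4.30000000e+01] 22.486205122352068 -26.937367471709543
[687.95003216  66.20543842  43.        ] -25.68384577836573 61.45149082611966
[697.37256049  16.00729302  43.        ] 25.364424063832132 59.80467945111711
[671.78224525  63.92556288  43.        ] -26.951341775598443 45.17301976992738
[681.19910668  14.13639053  43.        ] 23.69639210445699 43.60904566347093
```

```bash
python3 - <<'E'
from fit import *
im=cv2.imread("pics/top0.png")
v=[633.5,27.85,-1.353]
c,s=np.cos(v[2]),np.sin(v[2])
outs=[]
for z in(43.5,36.5,31.5):
  ys=np.arange(75,-100,-.25); xs=np.arange(-35,35,.25)
  Y,X=np.meshgrid(ys,xs,indexing='ij')
  K,R,t=cal("top")
  P=np.stack([v[0]+c*X-s*Y,v[1]+s*X+c*Y,np.full_like(X,z)],-1)@R.T+t
  q=P@K.T; q=q[...,:2]/q[...,2:]
  o=cv2.remap(im,q[...,0].astype(np.float32),q[...,1].astype(np.float32),cv2.INTER_CUBIC)
  for y in range(-90,75,10): cv2.putText(o,str(y),(0,int((75-y)*4)),0,.35,(0,0,0)); cv2.line(o,(0,int((75-y)*4)),(12,int((75-y)*4)),(0,0,0),1)
  for x in range(-30,31,10): cv2.line(o,(int((x+35)*4),0),(int((x+35)*4),10),(0,0,0),1)
  o=o[:600] if z>40 else o[100:700]
  outs.append(o[:600,:266])
cv2.imwrite("pics/rect.png",np.hstack(outs))
E
```

```text
(no output)
```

View pics/rect.png

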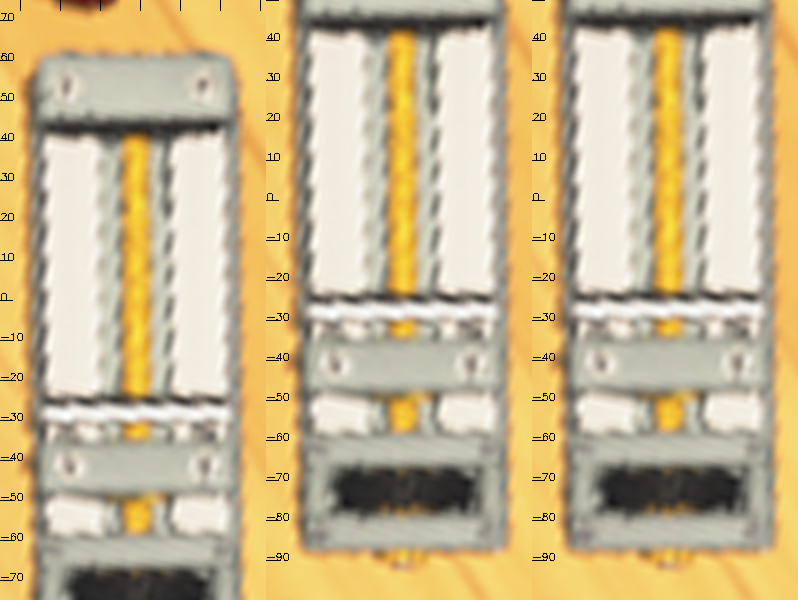

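Emit:
drive_tool:
  steps:
    - [0, [35, -35, 0], 0.0]
    - [0, [70, -70, 0], 0.02]
    - [0, [90, -115, 0], 0.04]
    - [0, [105, -162, 0], 0.06]
    - [0, [115, -210, 0], 0.08]
    - [0, [120, -258, 0], 0.1]
    - [0, [120, -306, 0], 0.12]
    - [0, [120, -354, 0], 0.124]
    - [0, [118, -402, 0], 0.124]
    - [0, [115, -450, 0], 0.124]
    - [0, [110, -498, 0], 0.124]
    - [0, [105, -546, 0], 0.124]
    - [0, [98, -590, 0], 0.124]
    - [0, [89, -630, -20], 0.124]
    - [0, [89, -639, -60], 0.124]
    - [0, [89, -639, -100], 0.124]
    - [0, [89, -639, -130], 0.124]
    - [0, [89, -639, -140], 0.124]

```text
t: 2.3
position: [434.2, -132.5, 87.4]
tcp_rot: [-0.003, -0.113, 0.994, -0.001]
ft_force: [-0.1, 0.5, 1.2]
grip_width: 85.7
```

Emit:
drive_tool:
  steps:
    - [0.25, [2, -1, -20], 0]
    - [0.25, [2, -1, -50], 0]
    - [0.25, [2, -1, -58], 0]
    - [0.25, [2, -1, -58], 0]
  newtons: 25

```text
t: 2.7
position: [435.7, -133.3, 29.1]
tcp_rot: [-0.003, -0.113, 0.994, -0.0]
ft_force: [0.4, -0.2, 0.7]
grip_width: 63.7
```

```bash
python3 - <<'E'
from h import *
s=arm.sense(); print(s["position"],s["grip_width"],s["ft_force"])
for n,(a,b,c,e) in {"top":(300,390,350,470),"scene":(230,320,400,520)}.items():
    im,d=imaging.grab_frame(n); cv2.imwrite(f"pics/{n}1.png",cv2.resize(im[a:b,c:e],None,fx=6,fy=6,interpolation=cv2.INTER_CUBIC))
E
```

```text
[ 435.74534488 -133.32200541   29.14803358] 63.71097336061472 [ 0.36249898 -0.16432335  0.74172747]
```

View pics/scene1.png

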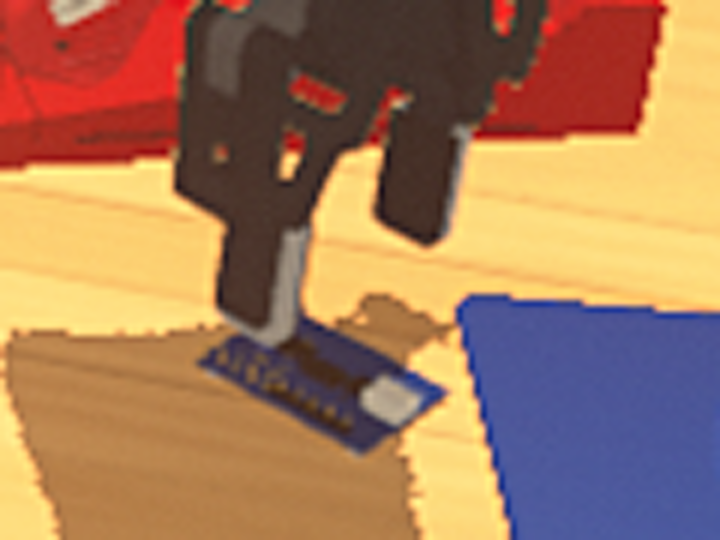

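View pics/top1.png

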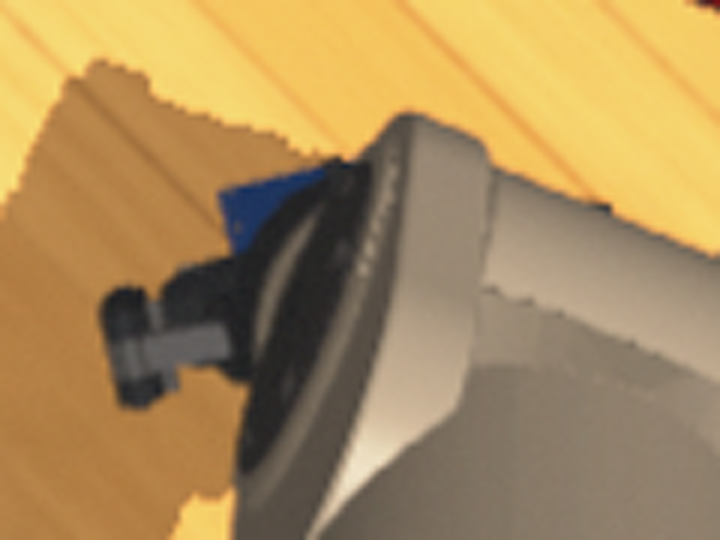

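Emit:
drive_tool:
  steps:
    - [0.25, [0, 0, -15], 0]
    - [0.25, [0, 0, -27], 0]
    - [0.25, [0, 0, -27], 0]

```text
t: 3.1
position: [436.6, -133.4, 3.1]
tcp_rot: [-0.002, -0.113, 0.994, -0.001]
ft_force: [-0.5, 1.1, 0.3]
grip_width: 63.8
```

```bash
python3 - <<'E'
from h import *
s=arm.sense(); print(s["position"],s["grip_width"],s["ft_force"])
for n,(a,b,c,e) in {"scene":(230,320,400,520)}.items():
    im,d=imaging.grab_frame(n); cv2.imwrite(f"pics/{n}2.png",cv2.resize(im[a:b,c:e],None,fx=6,fy=6,interpolation=cv2.INTER_CUBIC))
E
```

```text
[ 436.62413914 -133.43098484    3.12583548] 63.80550644732712 [-0.46356594  1.05967297  0.34193333]
```

View pics/scene2.png

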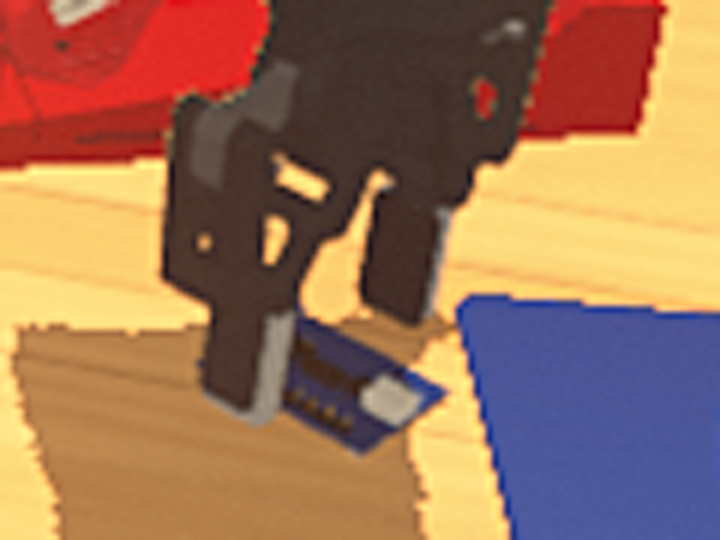

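Emit:
drive_tool:
  steps:
    - [0.25, [0, 0, -1], 0]
    - [1, [0, 0, -1], 0]
    - [1, [0, 0, -1], 0]
    - [1, [0, 0, -1], 0]
    - [1, [0, 0, -1], 0]
    - [1, [0, 0, -1], 0]
    - [1, [0, 0, -1], 0]
  newtons: 25

```text
t: 3.85
position: [437.1, -133.7, 3.0]
tcp_rot: [-0.002, -0.113, 0.994, -0.001]
ft_force: [-1.7, 0.4, 6.7]
grip_width: 41.1
```

Emit:
drive_tool:
  steps:
    - [1, [0, 0, 5], 0]
    - [1, [0, 0, 20], 0]
    - [1, [0, 0, 50], 0]
    - [1, [0, 0, 90], 0]
    - [1, [0, 0, 97], 0]
    - [1, [0, 0, 97], 0]

```text
t: 4.45
position: [438.1, -133.7, 101.4]
tcp_rot: [-0.0, -0.113, 0.994, -0.001]
ft_force: [0.0, -0.2, -0.3]
grip_width: 40.8
```

```bash
python3 - <<'E'
from h import *
s=arm.sense(); print(s["position"],s["grip_width"],s["ft_force"])
for n,(a,b,c,e) in {"scene":(170,300,390,520)}.items():
    im,d=imaging.grab_frame(n); cv2.imwrite(f"pics/{n}3.png",cv2.resize(im[a:b,c:e],None,fx=4.5,fy=4.5,interpolation=cv2.INTER_CUBIC))
E
```

```text
[ 438.13569981 -133.70097351  101.41103435] 40.834572585403315 [ 0.00301844 -0.20398049 -0.32613943]
```

View pics/scene3.png

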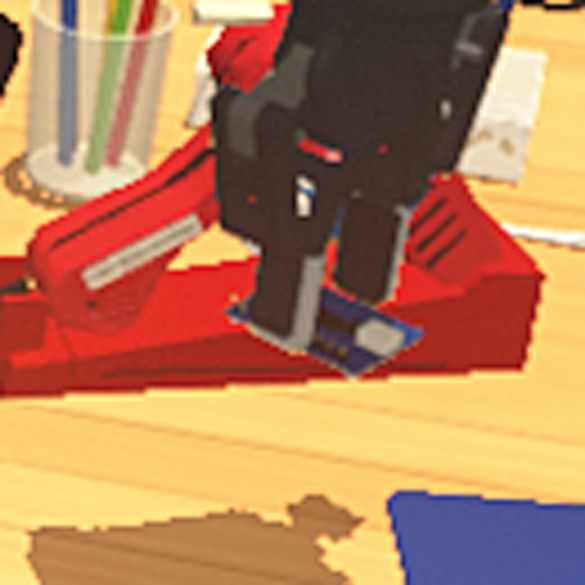

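```bash
python3 - <<'E'
from fit import *
for h in(2,5):
  b=[[-21,-27.5,h],[21,-27.5,h],[-21,27.5,h]]
  fit("scene",b,cr([(353,376),(426,334),(229,314)],(390,170),4.5),[440,-140,-1.35,0],98.4)
E
```

```text
[ 437.77  -134.388   -1.36     0.   ] res [[0.5, 0.1], [0.5, 0.4], [-1.1, -0.7]]
[ 434.205 -130.55    -1.361    0.   ] res [[0.6, 0.1], [0.6, 0.4], [-1.3, -0.7]]
```

Emit:
drive_tool:
  steps:
    - [1, [0, 30, 30], 0]
    - [1, [20, 60, 60], 0]
    - [1, [50, 90, 60], 0]
    - [1, [85, 120, 60], 0]
    - [1, [120, 140, 60], 0]
    - [1, [155, 155, 60], 0]
    - [1, [190, 164, 60], -0.006]
    - [1, [203, 164, 50], -0.006]
    - [1, [204, 164, 20], -0.006]
    - [1, [204, 164, -10], -0.006]
    - [1, [204, 164, -20], -0.006]
    - [1, [204, 164, -20], -0.006]

```text
t: 5.7
position: [639.0, 30.3, 77.2]
tcp_rot: [-0.004, -0.11, 0.994, -0.001]
ft_force: [-0.5, -0.3, 0.6]
grip_width: 41.1
```

```bash
python3 - <<'E'
from h import *
s=arm.sense(); print(s["position"],s["tcp_rot"],s["grip_width"],s["ft_force"])
for n,(a,b,c,e) in {"scene":(180,290,260,380),"top":(180,300,255,375)}.items():
    im,d=imaging.grab_frame(n); cv2.imwrite(f"pics/{n}4.png",cv2.resize(im[a:b,c:e],None,fx=5,fy=5,interpolation=cv2.INTER_CUBIC))
E
```

```text
[639.0362572   30.30662314  77.20747497] [-4.24313337e-03 -1.09946174e-01  9.93928142e-01 -8.27049311e-04] 41.098570547117774 [-0.51737003 -0.3069767   0.61681965]
```

View pics/scene4.png

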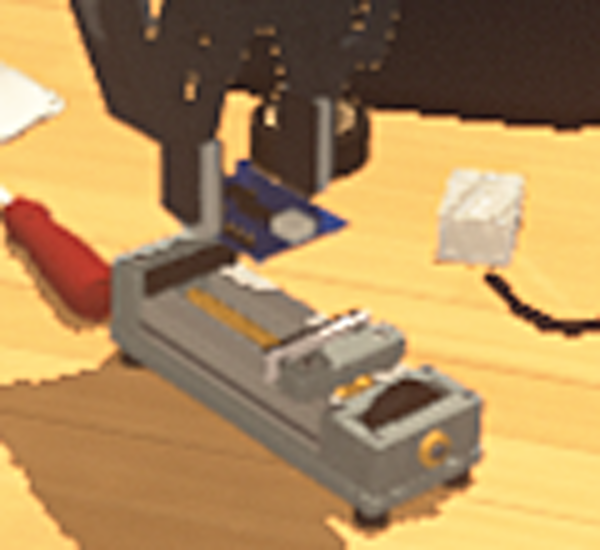

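View pics/top4.png

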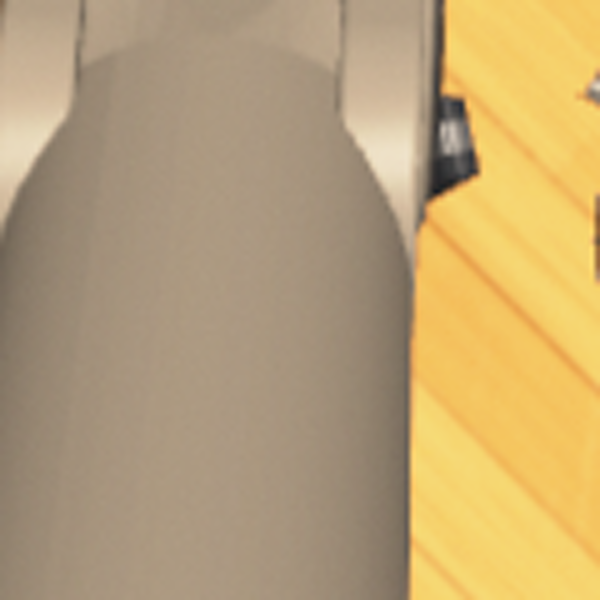

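```bash
python3 - <<'E'
from fit import *
for h in(2,5):
  b=[[-21,-27.5,h],[21,-27.5,h],[21,27.5,h]]
  fit("scene",b,cr([(262,260),(349,222),(240,160)],(260,180),5),[640,30,-1.35,0],74.2)
def back(n,u,z):
  K,R,t=cal(n); ray=R.T@np.linalg.inv(K)@np.array([*u,1]); c=-R.T@t; return (c+ray*(z-c[2])/ray[2])
# vice features in this crop
for q,z in [((270,362),31.5),((368,318),43.5),((150,268),43.5),((236,244),43.5),((150,296),31.5),((322,436),36.5),((360,462),36.5),((480,398),36.5)]:
  print(q,np.round(back("scene",cr([q],(260,180),5)[0],z),1))
s=arm.sense(); print(s["position"],s["ft_force"])
E
```

```text
[640.921  30.302  -1.28    0.   ] res [[-0.1, -0.3], [-0.2, -0.7], [0.3, 1.1]]
[636.069  32.832  -1.281   0.   ] res [[-0.1, -0.2], [-0.1, -0.7], [0.2, 1.0]]
(270, 362) [611.5  37.4  31.5]
(368, 318) [605.2   1.9  43.5]
(150, 268) [671.7  56.1  43.5]
(236, 244) [673.8  20.   43.5]
(150, 296) [671.9  56.2  31.5]
(322, 436) [555.5  46.6  36.5]
(360, 462) [536.4  42.7  36.5]
(480, 398) [551.9 -12.5  36.5]
[641.45381957  30.39281958  80.45759828] [-0.33423389 -0.5288759  -0.52729051]
```

Emit:
drive_tool:
  steps:
    - [1, [0, 0, -15], 0]
    - [1, [0, 0, -29], 0]
    - [1, [0, 0, -29], 0]
    - [1, [0, 0, -29], 0]

```text
t: 6.2
position: [641.0, 30.4, 51.0]
tcp_rot: [-0.002, -0.11, 0.994, -0.001]
ft_force: [0.1, 0.1, 0.1]
grip_width: 41.2
```

```bash
python3 - <<'E'
from h import *
for n,(a,b,c,e) in {"scene":(210,290,270,370)}.items():
    im,d=imaging.grab_frame(n); cv2.imwrite(f"pics/{n}5.png",cv2.resize(im[a:b,c:e],None,fx=7,fy=7,interpolation=cv2.INTER_CUBIC))
s=arm.sense(); print(s["position"],s["tcp_rot"],s["grip_width"],s["ft_force"])
E
```

```text
[641.49760429  30.3439879   51.51195057] [-1.28363015e-03 -1.09885822e-01  9.93943073e-01 -7.91049505e-04] 41.47353316825178 [ 0.58671959 -0.00691479  0.28334171]
```

View pics/scene5.png

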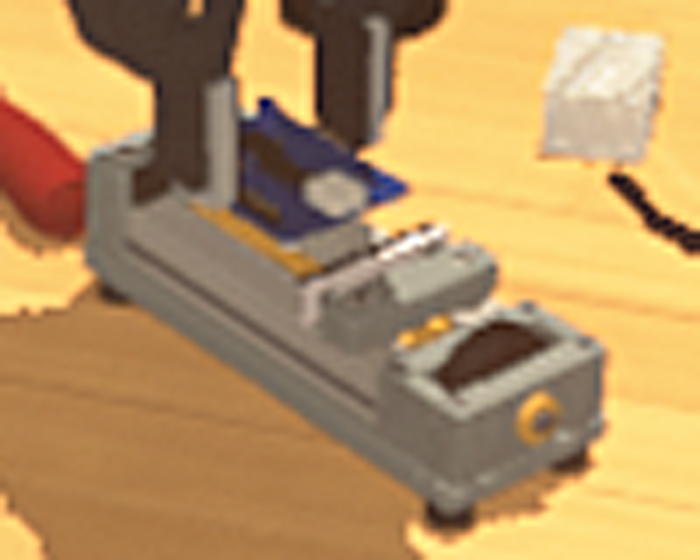

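```bash
python3 - <<'E'
from fit import *
b=[[-21,-27.5,4],[21,-27.5,4],[21,27.5,4]]
fit("scene",b,cr([(288,245),(408,187),(264,99)],(270,210),7),[640,30,-1.35,0],48.5)
im=cv2.imread("pics/scene5.png")
def dr(v,lift,pts,col,close=True):
    c,s=np.cos(v[2]),np.sin(v[2]); q=[]
    for x,y,z in pts:
        u=px("scene",[v[0]+c*x-s*y,v[1]+s*x+c*y,z+lift]); q.append(((u-[270,210]+.5)*7-.5))
    cv2.polylines(im,[np.int32(np.round(q))],close,col,1)
for v,l,col in(([630.9,29.6,-1.35],5.3,(0,255,0)),([633,28.8,-1.353],5.3,(0,0,255))):
    dr(v,l,[[-25,-88,31],[25,-88,31],[25,-58,31],[-25,-58,31]],col)
    dr(v,l,[[-27,42,38],[27,42,38],[27,62,38],[-27,62,38]],col)
    dr(v,l,[[-24,-24,26],[24,-24,26],[24,-24,38],[-24,-24,38]],col)
    dr(v,l,[[-22,42,26],[22,42,26],[22,42,38],[-22,42,38]],col)
cv2.imwrite("pics/ov.png",im)
E
```

```text
[639.248  32.963  -1.3     0.   ] res [[-0.2, -0.5], [0.2, -0.4], [0.1, 1.0]]
```

View pics/ov.png

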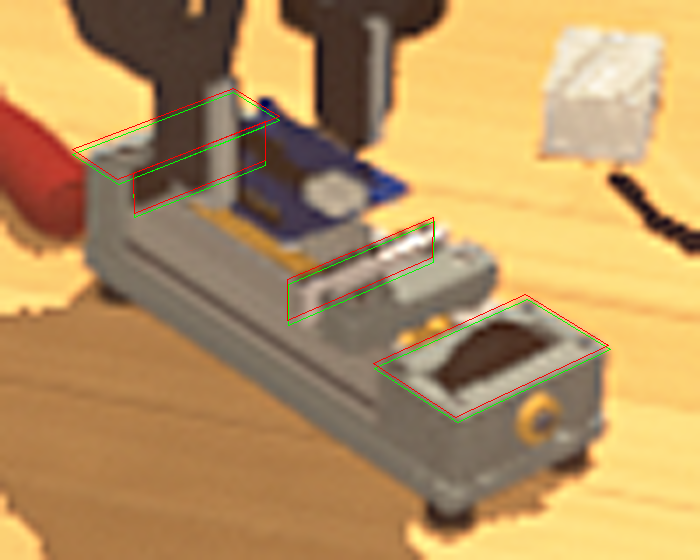

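Emit:
drive_tool:
  steps:
    - [1, [0, 0, -8], 0]
    - [1, [0, 0, -14], 0]
    - [1, [0, 0, -14], 0]
    - [1, [0, 0, -14], 0]

```text
t: 6.65
position: [641.3, 30.3, 37.2]
tcp_rot: [-0.002, -0.11, 0.994, -0.001]
ft_force: [0.5, -0.0, 0.6]
grip_width: 41.1
```

```bash
python3 - <<'E'
from h import *
for n,(a,b,c,e) in {"scene":(210,290,270,370)}.items():
    im,d=imaging.grab_frame(n); cv2.imwrite(f"pics/{n}6.png",cv2.resize(im[a:b,c:e],None,fx=7,fy=7,interpolation=cv2.INTER_CUBIC))
s=arm.sense(); print(s["position"],s["tcp_rot"],s["grip_width"],s["ft_force"])
E
```

```text
[641.52932877  30.3082983   37.48364703] [-1.30943425e-03 -1.09848375e-01  9.93947164e-01 -8.09060122e-04] 41.36095941972419 [-0.45825279  0.04242611 -0.70954507]
```

View pics/scene6.png

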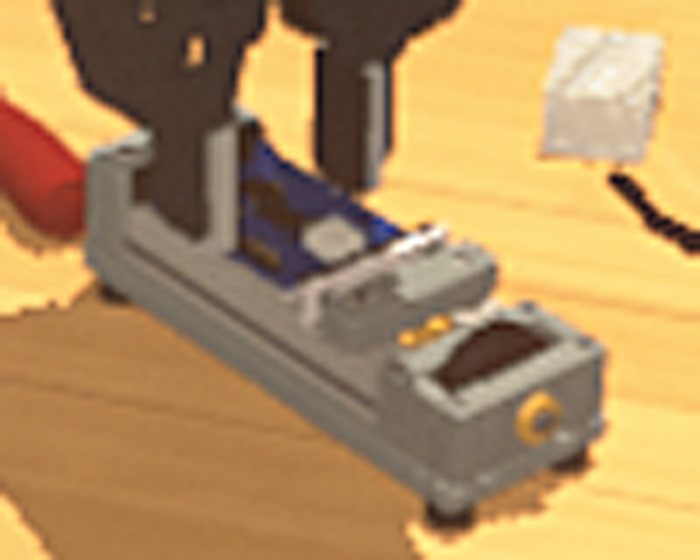

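Board is between the jaws, still ~3 mm above the rails. Go down gently to contact.

Emit:
drive_tool:
  steps:
    - [1, [0, 0, -1.5], 0]
    - [1, [0, 0, -2.5], 0]
    - [1, [0, 0, -2.5], 0]
    - [1, [0, 0, -2.5], 0]

```text
t: 7.1
position: [641.5, 30.3, 35.0]
tcp_rot: [-0.001, -0.11, 0.994, -0.001]
ft_force: [-0.1, -0.4, -0.3]
grip_width: 41.5
```

Emit:
drive_tool:
  steps:
    - [1, [0, 0, -1], 0]
    - [1, [0, 0, -1], 0]
    - [1, [0, 0, -1], 0]

```text
t: 7.4
position: [641.7, 30.3, 34.6]
tcp_rot: [-0.001, -0.11, 0.994, -0.001]
ft_force: [-2.7, -0.5, 5.3]
grip_width: 41.3
```

Emit:
drive_tool:
  steps:
    - [0.25, [0, 0, 0], 0]
    - [0.25, [0, 0, 0], 0]
    - [0.25, [0, 0, 0], 0]
    - [0.25, [0, 0, 0], 0]
    - [0.25, [0, 0, 0], 0]
    - [0.25, [0, 0, 10], 0]
    - [0.25, [0, 0, 40], 0]
    - [0.25, [0, 0, 80], 0]
    - [0.25, [0, 0, 120], 0]
    - [1, [-40, 0, 130], 0]
    - [1, [-80, 0, 130], 0]
    - [1, [-120, 0, 130], 0]
    - [1, [-160, 20, 130], 0]
    - [1, [-160, 60, 130], 0]
    - [1, [-140, 110, 130], 0]
    - [1, [-140, 160, 130], 0]
    - [1, [-140, 200, 130], 0]
    - [1, [-140, 200, 130], 0]

```text
t: 9.2
position: [500.8, 238.4, 165.3]
tcp_rot: [-0.0, -0.115, 0.993, 0.001]
ft_force: [-0.1, -0.7, -0.6]
grip_width: -0.3
```

```bash
python3 - <<'E'
from h import *
s=arm.sense(); print(s["position"],s["tcp_rot"],s["grip_width"],s["ft_force"])
im,d=imaging.grab_frame("top"); cv2.imwrite("pics/top7.png",im); np.save("top7.npy",d)
W=cloud("top",d)
v=[633,28.8,-1.353]
c,s=np.cos(v[2]),np.sin(v[2]); outs=[]
for z in(43.5,35.5):
  ys=np.arange(75,-75,-.25); xs=np.arange(-35,35,.25); Y,X=np.meshgrid(ys,xs,indexing='ij')
  K,R,t=cal("top"); P=np.stack([v[0]+c*X-s*Y,v[1]+s*X+c*Y,np.full_like(X,z)],-1)@R.T+t
  q=P@K.T; q=q[...,:2]/q[...,2:]
  o=cv2.remap(im,q[...,0].astype(np.float32),q[...,1].astype(np.float32),cv2.INTER_CUBIC)
  for y in range(-70,75,10): cv2.putText(o,str(y),(0,int((75-y)*4)),0,.35,(0,0,0)); cv2.line(o,(0,int((75-y)*4)),(12,int((75-y)*4)),(0,0,0),1)
  for x in range(-30,31,10): cv2.line(o,(int((x+35)*4),0),(int((x+35)*4),10),(0,0,0),1)
  outs.append(o)
im2,d=imaging.grab_frame("scene"); a=cv2.resize(im2[210:290,280:360],None,fx=3,fy=3,interpolation=cv2.INTER_CUBIC); a=cv2.copyMakeBorder(a,0,360,0,0,cv2.BORDER_CONSTANT)
cv2.imwrite("pics/rect7.png",np.hstack(outs+[a]))
E
```

```text
[500.84121419 238.35859313 165.32208854] [-3.50594798e-04 -1.14732092e-01  9.93395683e-01  1.20055281e-03] -0.2731057627121789 [-0.14832039 -0.7323079  -0.60650584]
```

View pics/rect7.png

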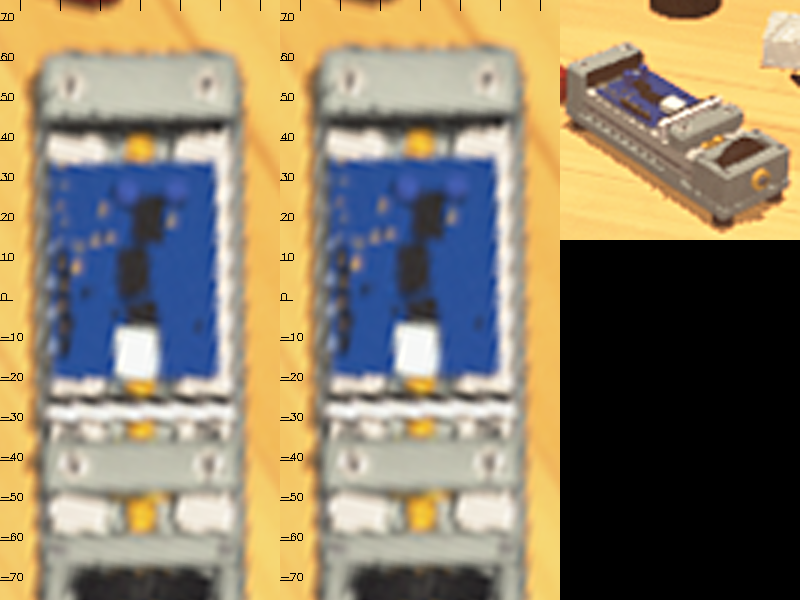

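Emit:
drive_tool:
  steps:
    - [1, [10, -45, 0], 0]
    - [1, [20, -90, 0], 0]
    - [1, [35, -135, 0], 0]
    - [1, [50, -175, 0], 0]
    - [1, [59, -210, -20], -0.012]
    - [1, [59, -217.5, -60], -0.012]
    - [1, [59, -217.5, -95], -0.012]
    - [1, [59, -217.5, -105], -0.012]
    - [1, [59, -217.5, -105], -0.012]
    - [1, [59, -217.5, -105], -0.012]
    - [1, [59, -217.5, -105], -0.012]

```text
t: 10.4
position: [561.9, 14.0, 61.9]
tcp_rot: [0.001, -0.105, 0.994, -0.001]
ft_force: [0.7, -0.1, 0.9]
grip_width: 0.1
```

```bash
python3 - <<'E'
from h import *
im,d=imaging.grab_frame("scene"); cv2.imwrite("pics/scene8.png",cv2.resize(im[210:290,280:380],None,fx=7,fy=7,interpolation=cv2.INTER_CUBIC))
s=arm.sense(); print(s["position"],s["tcp_rot"],s["grip_width"],s["ft_force"])
E
```

```text
[561.78244502  14.12187053  61.76265301] [ 6.10707774e-04 -1.05329351e-01  9.94437013e-01 -6.18306799e-04] 0.12019505020473409 [-0.17483867 -0.53129955  0.16748072]
```

View pics/scene8.png

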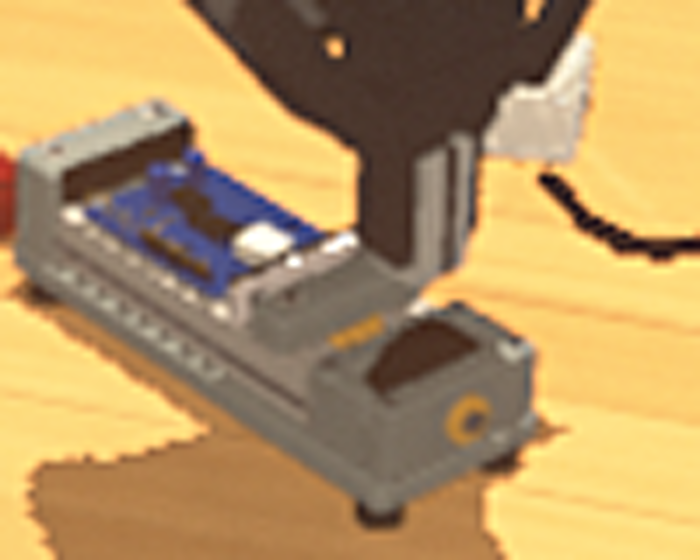

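Emit:
drive_tool:
  steps:
    - [1, [-1.7, 6.7, -8], -0.01]
    - [1, [-1.7, 6.7, -16], -0.01]
    - [1, [-1.7, 6.7, -16], -0.01]
    - [1, [-1.7, 6.7, -16], -0.01]
    - [1, [-1.7, 6.7, -16], -0.01]

```text
t: 10.95
position: [560.1, 20.6, 45.7]
tcp_rot: [0.001, -0.1, 0.995, -0.001]
ft_force: [-0.0, -0.5, -0.3]
grip_width: 0.2
```

Emit:
drive_tool:
  steps:
    - [1, [0, 0, -1.5], 0]
    - [1, [0, 0, -3], 0]
    - [1, [0, 0, -3], 0]
    - [1, [0, 0, -3], 0]

```text
t: 11.35
position: [560.1, 20.6, 42.7]
tcp_rot: [0.001, -0.1, 0.995, -0.001]
ft_force: [0.0, -0.1, -0.2]
grip_width: -0.0
```

Emit:
drive_tool:
  steps:
    - [1, [0, 0, -1], 0]
    - [1, [0, 0, -1], 0]
    - [1, [0, 0, -1], 0]

```text
t: 11.65
position: [560.3, 20.6, 41.9]
tcp_rot: [0.001, -0.1, 0.995, -0.001]
ft_force: [-1.3, -0.5, 3.6]
grip_width: -0.4
```

Emit:
drive_tool:
  steps:
    - [1, [0, 0, -0.7], 0]
    - [1, [0, 0, -0.7], 0]
    - [1, [0, 0, -0.7], 0]

```text
t: 11.95
position: [560.4, 20.6, 41.7]
tcp_rot: [0.001, -0.1, 0.995, -0.001]
ft_force: [-2.8, -0.0, 6.6]
grip_width: -0.1
```

Emit:
drive_tool:
  steps:
    - [1, [0, 0, -0.8], 0]
    - [1, [0.2, -1, -0.8], 0]
    - [1, [0.4, -2, -0.8], 0]
    - [1, [0.6, -3, -0.8], 0]
    - [1, [0.9, -4, -0.8], 0]
    - [1, [1.1, -5, -0.8], 0]
    - [1, [1.3, -6, -0.8], 0]
    - [1, [1.5, -7, -0.8], 0]
    - [1, [1.7, -8, -0.8], 0]

```text
t: 12.85
position: [561.8, 14.7, 42.1]
tcp_rot: [0.001, -0.101, 0.995, 0.001]
ft_force: [-5.7, 4.0, 16.9]
grip_width: 0.0
```

Emit:
drive_tool:
  steps:
    - [1, [0, -1, -0.4], 0]
    - [1, [0.2, -2, -0.4], 0]
    - [1, [0.4, -3, -0.4], 0]
    - [1, [0.6, -4, -0.4], 0]
    - [1, [0.8, -5, -0.4], 0]

```text
t: 13.35
position: [562.3, 11.7, 42.3]
tcp_rot: [0.0, -0.102, 0.995, 0.002]
ft_force: [-3.8, 4.9, 10.5]
grip_width: -0.0
```

Emit:
drive_tool:
  steps:
    - [1, [0.3, -2, -0.5], 0]
    - [1, [0.5, -3, -0.5], 0]
    - [1, [0.8, -4, -0.6], 0]
    - [1, [1, -5, -0.7], 0]
    - [1, [1.2, -6, -0.8], 0]
    - [1, [1.4, -7, -0.9], 0]

```text
t: 13.95
position: [563.6, 6.6, 42.2]
tcp_rot: [0.0, -0.102, 0.995, 0.003]
ft_force: [-4.2, 3.6, 11.9]
grip_width: -0.3
```

Emit:
drive_tool:
  steps:
    - [1, [0.3, -2, -0.7], 0]
    - [1, [0.5, -3, -0.7], 0]
    - [1, [0.8, -4, -0.8], 0]
    - [1, [1, -5, -0.8], 0]

```text
t: 14.35
position: [564.4, 3.2, 42.1]
tcp_rot: [0.0, -0.103, 0.995, 0.004]
ft_force: [-3.3, 3.5, 9.2]
grip_width: 0.1
```

Emit:
drive_tool:
  steps:
    - [1, [0, 0, 4], 0]
    - [1, [0, 0, 8], 0]
    - [1, [-2, 9, 8], 0]
    - [1, [-4.2, 18.5, 8], 0]
    - [1, [-4.2, 18.5, 4], 0]
    - [1, [-4.2, 18.5, 1.5], 0]
    - [1, [-4.2, 18.5, 1.5], 0]
    - [1, [-4.2, 18.5, 1.5], 0]

```text
t: 15.15
position: [560.0, 21.3, 43.3]
tcp_rot: [-0.0, -0.103, 0.995, 0.004]
ft_force: [-0.3, -0.4, -0.0]
grip_width: 0.2
```

```bash
python3 - <<'E'
from h import *
im,d=imaging.grab_frame("scene"); cv2.imwrite("pics/scene9.png",cv2.resize(im[210:290,280:380],None,fx=7,fy=7,interpolation=cv2.INTER_CUBIC))
s=arm.sense(); print(s["position"],s["tcp_rot"],s["grip_width"],s["ft_force"])
E
```

```text
[560.14512637  21.31523292  43.42551642] [-6.49244429e-05 -1.02538590e-01  9.94721145e-01  3.95945907e-03] 0.15671528382726585 [ 0.07894202 -0.48676108 -0.55090994]
```

View pics/scene9.png

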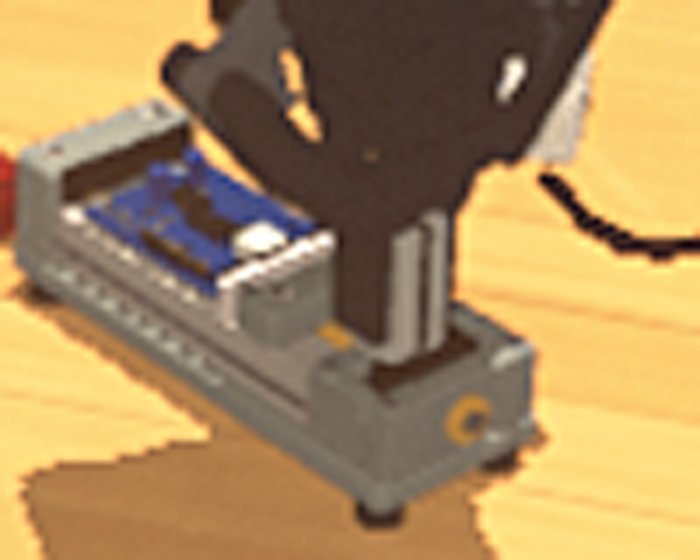

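Emit:
drive_tool:
  steps:
    - [1, [0, 0, -1.2], 0]
    - [1, [0, 0, -2], 0]
    - [1, [0.2, -1, -2], 0]
    - [1, [0.4, -2, -1.9], 0]
    - [1, [0.6, -3, -1.8], 0]
    - [1, [0.9, -4, -1.8], 0]
    - [1, [1.1, -5, -1.7], 0]
    - [1, [1.3, -6, -1.6], 0]
    - [1, [1.5, -7, -1.6], 0]
    - [1, [1.7, -8, -1.6], 0]

```text
t: 16.2
position: [561.8, 14.9, 42.4]
tcp_rot: [-0.0, -0.103, 0.995, 0.005]
ft_force: [-3.4, 4.0, 8.8]
grip_width: -0.1
```

Emit:
drive_tool:
  steps:
    - [1, [0.2, -2, -0.5], 0]
    - [1, [0.4, -3, -0.5], 0]
    - [1, [0.6, -4, -0.5], 0]
    - [1, [0.9, -5, -0.5], 0]
    - [1, [1.1, -6, -0.6], 0]
    - [1, [1.3, -7, -0.6], 0]

```text
t: 16.8
position: [563.1, 9.4, 42.4]
tcp_rot: [-0.0, -0.104, 0.995, 0.006]
ft_force: [-3.1, 4.4, 8.6]
grip_width: 0.1
```

Emit:
drive_tool:
  steps:
    - [1, [0.2, -2, -0.6], 0]
    - [1, [0.4, -3, -0.7], 0]
    - [1, [0.6, -4, -0.7], 0]
    - [1, [0.9, -5, -0.8], 0]
    - [1, [1.1, -6, -0.8], 0]

```text
t: 17.3
position: [564.2, 4.9, 42.2]
tcp_rot: [-0.0, -0.104, 0.995, 0.007]
ft_force: [-3.5, 3.5, 9.1]
grip_width: 0.2
```

Emit:
drive_tool:
  steps:
    - [1, [0, 0, 4], 0]
    - [1, [0, 0, 8], 0]
    - [1, [-2, 9, 8], 0]
    - [1, [-3.9, 16.5, 8], 0]
    - [1, [-3.9, 16.5, 4], 0]
    - [1, [-3.9, 16.5, 1.2], 0]
    - [1, [-3.9, 16.5, 1.2], 0]
    - [1, [-3.9, 16.5, 1.2], 0]

```text
t: 18.1
position: [560.1, 21.0, 43.2]
tcp_rot: [-0.0, -0.104, 0.995, 0.007]
ft_force: [-0.1, -0.6, 1.1]
grip_width: 0.0
```

```bash
python3 - <<'E'
from h import *
im,d=imaging.grab_frame("scene"); cv2.imwrite("pics/scene10.png",cv2.resize(im[210:290,280:380],None,fx=7,fy=7,interpolation=cv2.INTER_CUBIC))
s=arm.sense(); print(s["position"],s["tcp_rot"],s["grip_width"],s["ft_force"])
E
```

```text
[560.22604124  20.97578379  43.27511262] [-2.03721390e-04 -1.03913918e-01  9.94564312e-01  6.60942626e-03] -0.10706692424590342 [ 0.22241143 -0.22510031 -0.114314  ]
```

View pics/scene10.png

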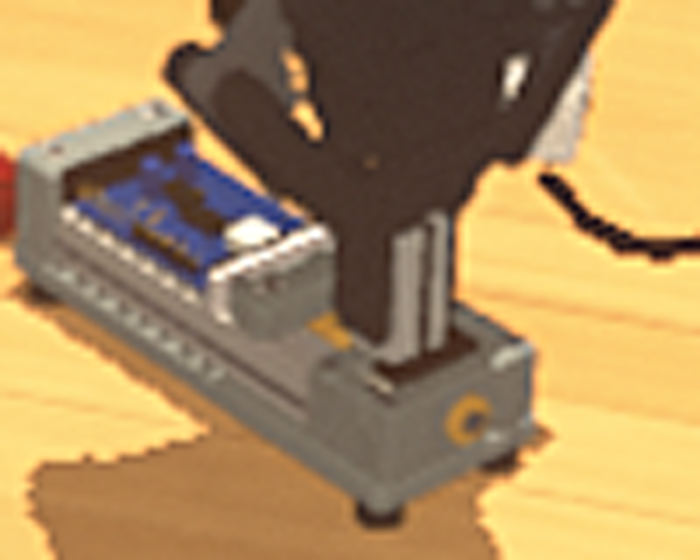

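Emit:
drive_tool:
  steps:
    - [1, [0, 0, -1.2], 0]
    - [1, [0, 0, -1.9], 0]
    - [1, [0.2, -1, -1.9], 0]
    - [1, [0.4, -2, -1.8], 0]
    - [1, [0.6, -3, -1.7], 0]
    - [1, [0.9, -4, -1.7], 0]
    - [1, [1.1, -5, -1.6], 0]

```text
t: 18.85
position: [561.1, 18.4, 42.2]
tcp_rot: [-0.0, -0.105, 0.994, 0.008]
ft_force: [-1.8, 5.7, 7.6]
grip_width: -0.2
```

Emit:
drive_tool:
  steps:
    - [1, [0.2, -1.5, -0.5], 0]
    - [1, [0.4, -2.3, -0.5], 0]
    - [1, [0.6, -3, -0.5], 0]

```text
t: 19.15
position: [561.3, 17.6, 42.3]
tcp_rot: [-0.001, -0.105, 0.994, 0.009]
ft_force: [-2.7, 5.5, 9.0]
grip_width: -0.4
```

Emit:
drive_tool:
  steps:
    - [1, [0.3, -2, -0.5], 0]
    - [1, [0.4, -2.5, -0.5], 0]
    - [1, [0.5, -2.5, -0.5], 0]
    - [1, [0.5, -2.5, -0.5], 0]

```text
t: 19.55
position: [561.4, 17.0, 42.3]
tcp_rot: [-0.001, -0.106, 0.994, 0.011]
ft_force: [-4.2, 5.0, 8.4]
grip_width: -0.1
```

```bash
python3 - <<'E'
from h import *
im,d=imaging.grab_frame("scene"); cv2.imwrite("pics/scene11.png",cv2.resize(im[210:290,280:380],None,fx=7,fy=7,interpolation=cv2.INTER_CUBIC))
s=arm.sense(); print(s["position"],s["tcp_rot"],s["grip_width"],s["ft_force"])
E
```

```text
[561.4337897   16.99941446  42.33455062] [-0.00110527 -0.10605816  0.99430366  0.01052013] 0.24415448103423637 [-2.90943308  3.7943055   8.44297375]
```

View pics/scene11.png

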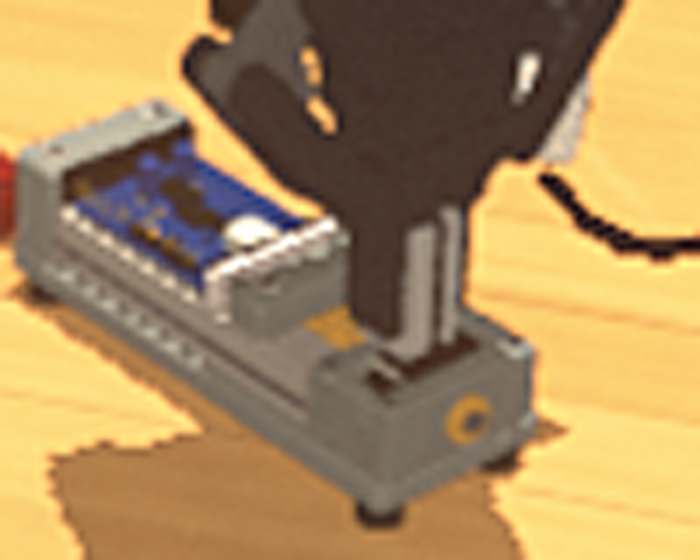

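Emit:
drive_tool:
  steps:
    - [1, [0.2, -1.5, -0.5], 0]
    - [1, [0.4, -2.5, -0.5], 0]
    - [1, [0.5, -3, -0.5], 0]
    - [1, [0.6, -3.5, -0.5], 0]

```text
t: 20.0
position: [561.8, 15.3, 42.4]
tcp_rot: [-0.001, -0.107, 0.994, 0.012]
ft_force: [-2.9, 4.2, 9.0]
grip_width: -0.4
```

```bash
python3 - <<'E'
from h import *
for i in range(3):
  s=arm.sense(); print(s["position"],s["ft_force"],s["qvel"].round(3)); 
  if i<2: imaging.grab_frame("scene")
E
```

```text
[561.76772281  15.32029324  42.41089973] [-2.90542871  4.20806822  8.95418219] [ 0.007  0.002 -0.    -0.002 -0.     0.002  0.008]
[561.78165659  15.19087989  42.43397224] [-2.62446887  4.60536312  7.72538607] [ 0.002  0.     0.003  0.002  0.001 -0.001 -0.001]
[561.79064545  15.25806255  42.43453629] [-2.93015822  4.15496419  7.21877291] [-0.    -0.     0.    -0.     0.001 -0.001 -0.001]
```

Emit:
drive_tool:
  steps:
    - [1, [0.2, -1.5, -0.6], 0]
    - [1, [0.4, -2.5, -0.6], 0]
    - [1, [0.5, -3, -0.6], 0]
    - [1, [0.7, -3.5, -0.6], 0]
    - [1, [0.7, -3.5, -0.6], 0]

```text
t: 20.6
position: [562.2, 13.3, 42.4]
tcp_rot: [-0.002, -0.107, 0.994, 0.013]
ft_force: [-4.0, 3.9, 7.1]
grip_width: -0.0
```

Emit:
drive_tool:
  steps:
    - [1, [0.2, -1.5, -0.6], 0]
    - [1, [0.4, -2.5, -0.6], 0]
    - [1, [0.5, -3, -0.6], 0]
    - [1, [0.5, -3, -0.6], 0]

```text
t: 21.0
position: [562.5, 12.0, 42.4]
tcp_rot: [-0.002, -0.108, 0.994, 0.014]
ft_force: [-2.8, 4.0, 7.2]
grip_width: 0.1
```

Emit:
drive_tool:
  steps:
    - [1, [0, 0, -0.9], 0]
    - [1, [0.2, -1.5, -0.9], 0]
    - [1, [0.4, -2.5, -0.9], 0]
    - [1, [0.5, -3, -0.9], 0]
    - [1, [0.5, -3, -0.9], 0]

```text
t: 21.5
position: [562.9, 10.5, 42.3]
tcp_rot: [-0.002, -0.108, 0.994, 0.015]
ft_force: [-3.9, 3.7, 10.3]
grip_width: -0.1
```

```bash
python3 - <<'E'
from h import *
im,d=imaging.grab_frame("scene"); cv2.imwrite("pics/scene12.png",cv2.resize(im[210:290,280:380],None,fx=7,fy=7,interpolation=cv2.INTER_CUBIC))
s=arm.sense(); print(s["position"],s["tcp_rot"],s["grip_width"],s["ft_force"])
E
```

```text
[562.87733215  10.50786106  42.3097722 ] [-0.00181948 -0.10800171  0.99404034  0.01470132] 0.0455491340619244 [-3.5147692   3.50420345 10.15129772]
```

View pics/scene12.png

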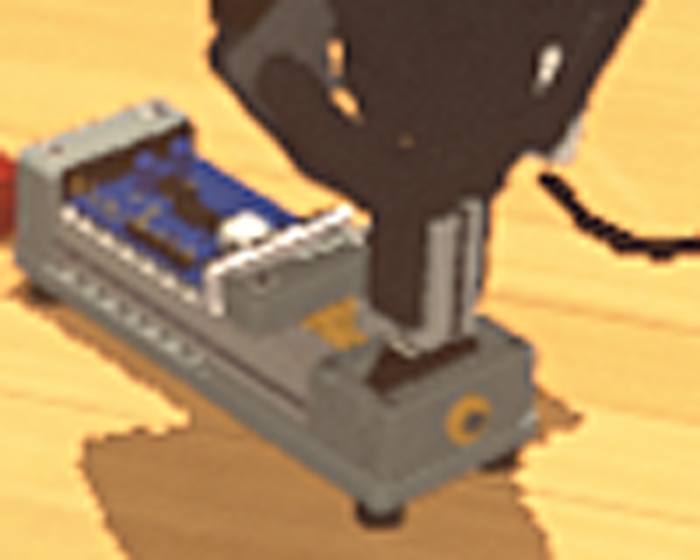

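```bash
python3 - <<'E'
import cv2,numpy as np
I={k:cv2.imread(f"pics/scene{k}.png") for k in(8,9,10,11,12)}
cv2.imwrite("pics/cmp.png",np.hstack([cv2.resize(I[k][170:350,50:330],None,fx=.95,fy=.95*1.5) for k in (10,12)]))
v=np.vstack([np.hstack([I[k][230:340,170:360] for k in(8,9,10)]),np.hstack([I[k][230:340,170:360] for k in(11,12,12)])])
cv2.imwrite("pics/cmp2.png",v)
for a,b in((8,9),(9,10),(10,11),(11,12)):
  t=I[a][262:335,232:315]; r=cv2.matchTemplate(I[b][200:370,150:390],t,cv2.TM_CCOEFF_NORMED); _,m,_,p=cv2.minMaxLoc(r); print(a,b,m,p[0]+150-232,p[1]+200-262)
E
```

```text
8 9 0.8466002941131592 -13 -9
9 10 0.9698609709739685 -7 -7
10 11 0.951741099357605 -4 -1
11 12 0.9498916864395142 -7 -1
```

View pics/cmp2.png

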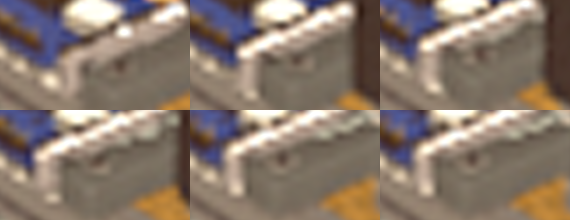

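Emit:
drive_tool:
  steps:
    - [1, [0.2, -1.5, -0.7], 0]
    - [1, [0.4, -2.5, -0.7], 0]
    - [1, [0.6, -3, -0.7], 0]
    - [1, [0.7, -3.5, -0.7], 0]

```text
t: 21.95
position: [563.4, 8.7, 42.3]
tcp_rot: [-0.002, -0.109, 0.994, 0.016]
ft_force: [-2.6, 3.6, 8.6]
grip_width: -0.0
```

Emit:
drive_tool:
  steps:
    - [1, [0.2, -1.5, -0.7], 0]
    - [1, [0.4, -2.5, -0.7], 0]
    - [1, [0.6, -3, -0.8], 0]
    - [1, [0.7, -3.5, -0.8], 0]

```text
t: 22.35
position: [563.8, 7.0, 42.2]
tcp_rot: [-0.002, -0.109, 0.994, 0.017]
ft_force: [-3.4, 3.6, 8.0]
grip_width: 0.3
```

Emit:
drive_tool:
  steps:
    - [1, [0, 0, 4], 0]
    - [1, [0, 0, 25], 0]
    - [1, [-20, 40, 50], 0]
    - [1, [-40, 85, 60], 0]
    - [1, [-50, 130, 60], 0]
    - [1, [-50, 175, 60], 0]
    - [1, [-50, 200, 60], 0]
    - [1, [-50, 200, 60], 0]

```text
t: 23.15
position: [513.2, 212.2, 102.5]
tcp_rot: [-0.002, -0.113, 0.993, 0.018]
ft_force: [-0.3, -0.0, 0.4]
grip_width: -0.2
```

```bash
cat > look.py <<'E'
import sys
from h import *
k=sys.argv[1]
s=arm.sense(); print(s["position"],s["tcp_rot"],s["ft_force"])
im,d=imaging.grab_frame("top"); cv2.imwrite(f"pics/top{k}.png",im)
v=[633,28.8,-1.353]
c,s=np.cos(v[2]),np.sin(v[2]); outs=[]
for z in(43.5,35.5):
  ys=np.arange(75,-75,-.25); xs=np.arange(-35,35,.25); Y,X=np.meshgrid(ys,xs,indexing='ij')
  K,R,t=cal("top"); P=np.stack([v[0]+c*X-s*Y,v[1]+s*X+c*Y,np.full_like(X,z)],-1)@R.T+t
  q=P@K.T; q=q[...,:2]/q[...,2:]
  o=cv2.remap(im,q[...,0].astype(np.float32),q[...,1].astype(np.float32),cv2.INTER_CUBIC)
  for y in range(-70,75,10): cv2.putText(o,str(y),(0,int((75-y)*4)),0,.35,(0,0,0)); cv2.line(o,(0,int((75-y)*4)),(12,int((75-y)*4)),(0,0,0),1)
  for x in range(-30,31,10): cv2.line(o,(int((x+35)*4),0),(int((x+35)*4),10),(0,0,0),1)
  outs.append(o)
im2,d=imaging.grab_frame("scene"); cv2.imwrite(f"pics/scene{k}.png",im2)
a=cv2.resize(im2[210:290,280:360],None,fx=3,fy=3,interpolation=cv2.INTER_CUBIC); a=cv2.copyMakeBorder(a,0,360,0,0,cv2.BORDER_CONSTANT)
cv2.imwrite(f"pics/rect{k}.png",np.hstack(outs+[a]))
E
python3 look.py 13
```

```text
[513.23891178 212.2236402  102.47534302] [-0.00183259 -0.11254677  0.99348007  0.01808896] [-0.27603704 -0.03703194  0.40516465]
```

View pics/rect13.png

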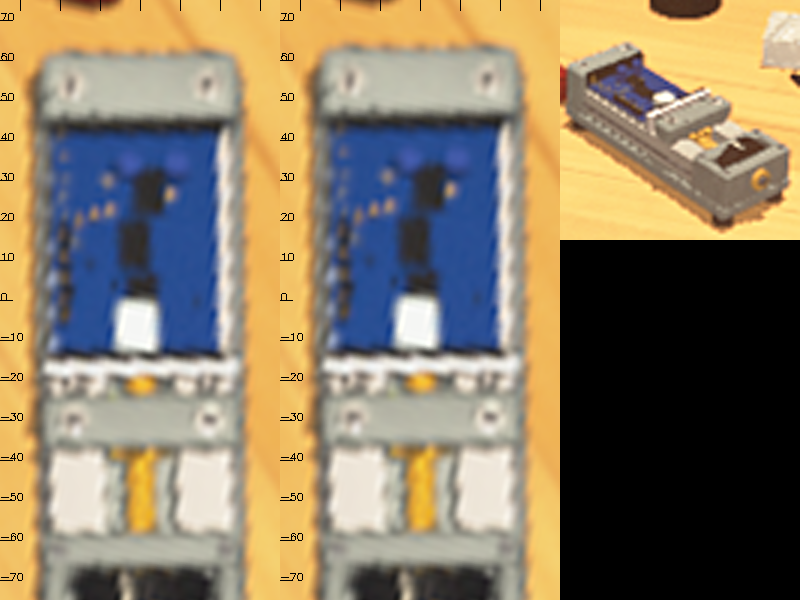

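Emit:
drive_tool:
  steps:
    - [1, [10, -45, 0], 0]
    - [1, [20, -90, 0], 0]
    - [1, [35, -135, 0], 0]
    - [1, [48, -180, 0], 0]
    - [1, [48, -196, -20], -0.008]
    - [1, [48, -196, -45], -0.008]
    - [1, [48, -196, -53], -0.008]
    - [1, [48, -196, -58.5], -0.008]
    - [1, [48, -196, -58.5], -0.008]
    - [1, [48, -196, -58.5], -0.008]

```text
t: 24.25
position: [562.2, 11.2, 44.4]
tcp_rot: [-0.002, -0.106, 0.994, 0.017]
ft_force: [-0.1, -0.2, 0.5]
grip_width: -0.2
```

Emit:
drive_tool:
  steps:
    - [1, [0, 0, -1], 0]
    - [1, [0, 0, -2], 0]
    - [1, [0, 0, -2], 0]
    - [1, [0, 0, -2], 0]

```text
t: 24.65
position: [562.3, 11.4, 42.6]
tcp_rot: [-0.002, -0.106, 0.994, 0.017]
ft_force: [0.5, 0.7, 0.4]
grip_width: 0.1
```

Emit:
drive_tool:
  steps:
    - [1, [0, 0, 1], 0]
    - [1, [-0.9, 4, 1], 0]
    - [1, [-0.9, 4, 1], 0]
    - [1, [-0.9, 4, 0], 0]
    - [1, [-0.9, 4, -0.7], 0]
    - [1, [-0.9, 4, -0.7], 0]

```text
t: 25.25
position: [561.6, 15.7, 42.5]
tcp_rot: [-0.001, -0.106, 0.994, 0.017]
ft_force: [-0.7, 0.9, 7.1]
grip_width: 0.2
```

Emit:
drive_tool:
  steps:
    - [1, [0, 0, -0.4], 0]
    - [1, [0, 0, -0.4], 0]
    - [1, [0, 0, -0.4], 0]

```text
t: 25.55
position: [561.5, 15.7, 42.5]
tcp_rot: [-0.002, -0.106, 0.994, 0.017]
ft_force: [-2.2, -0.0, 6.0]
grip_width: 0.3
```

Press to about 8.5 N and start the slow final stroke.

Emit:
drive_tool:
  steps:
    - [1, [0, 0, -0.6], 0]
    - [1, [0.1, -0.7, -0.6], 0]
    - [1, [0.3, -1.3, -0.6], 0]
    - [1, [0.4, -2, -0.6], 0]
    - [1, [0.4, -2, -0.6], 0]

```text
t: 26.05
position: [561.6, 15.4, 42.5]
tcp_rot: [-0.002, -0.106, 0.994, 0.018]
ft_force: [-2.9, 3.1, 7.5]
grip_width: -0.1
```

Emit:
drive_tool:
  steps:
    - [1, [0.1, -1.5, -0.6], 0]
    - [1, [0.3, -2, -0.6], 0]
    - [1, [0.4, -2.5, -0.6], 0]
    - [1, [0.4, -2.5, -0.6], 0]

```text
t: 26.45
position: [561.8, 14.8, 42.5]
tcp_rot: [-0.002, -0.107, 0.994, 0.019]
ft_force: [-2.5, 4.1, 8.7]
grip_width: -0.2
```

Emit:
drive_tool:
  steps:
    - [1, [0.1, -1.7, -0.6], 0]
    - [1, [0.3, -2.3, -0.6], 0]
    - [1, [0.4, -3, -0.6], 0]
    - [1, [0.4, -3, -0.6], 0]

```text
t: 26.85
position: [561.9, 13.8, 42.4]
tcp_rot: [-0.002, -0.108, 0.994, 0.021]
ft_force: [-4.6, 4.2, 8.0]
grip_width: 0.1
```

Emit:
drive_tool:
  steps:
    - [1, [0.1, -1.7, -0.6], 0]
    - [1, [0.3, -2.3, -0.6], 0]
    - [1, [0.4, -3, -0.6], 0]
    - [1, [0.4, -3, -0.6], 0]

```text
t: 27.25
position: [562.1, 13.0, 42.4]
tcp_rot: [-0.003, -0.108, 0.994, 0.022]
ft_force: [-3.0, 4.2, 8.2]
grip_width: 0.0
```

Emit:
drive_tool:
  steps:
    - [1, [0.1, -1.7, -0.7], 0]
    - [1, [0.3, -2.5, -0.7], 0]
    - [1, [0.5, -3.3, -0.7], 0]
    - [1, [0.6, -3.6, -0.7], 0]
    - [1, [0.6, -3.6, -0.7], 0]

```text
t: 27.75
position: [562.4, 11.8, 42.3]
tcp_rot: [-0.003, -0.109, 0.994, 0.023]
ft_force: [-3.5, 4.8, 9.6]
grip_width: 0.2
```

Emit:
drive_tool:
  steps:
    - [1, [0.1, -1.7, -0.7], 0]
    - [1, [0.3, -2.5, -0.7], 0]
    - [1, [0.5, -3.3, -0.7], 0]
    - [1, [0.6, -3.6, -0.7], 0]
    - [1, [0.6, -3.6, -0.7], 0]

```text
t: 28.25
position: [562.6, 10.8, 42.4]
tcp_rot: [-0.003, -0.11, 0.994, 0.025]
ft_force: [-3.4, 5.7, 9.8]
grip_width: 0.1
```

Emit:
drive_tool:
  steps:
    - [1, [0, 0, 4], 0]
    - [1, [0, 0, 25], 0]
    - [1, [-20, 40, 50], 0]
    - [1, [-40, 85, 60], 0]
    - [1, [-50, 130, 60], 0]
    - [1, [-50, 175, 60], 0]
    - [1, [-50, 200, 60], 0]
    - [1, [-50, 200, 60], 0]
    - [1, [-50, 200, 60], 0]

```text
t: 29.15
position: [512.6, 210.7, 102.2]
tcp_rot: [-0.003, -0.11, 0.994, 0.025]
ft_force: [-0.2, -1.1, 0.8]
grip_width: 0.1
```

```bash
python3 look.py 14; python3 - <<'E'
import cv2,numpy as np
A={k:cv2.imread(f"pics/rect{k}.png") for k in(7,13,14)}
# subpixel row shifts of plate / jaw body / board
def shift(a,b,r0,r1,c0=45,c1=235):
    t=cv2.cvtColor(A[a][r0:r1,c0:c1],6).astype(np.float32); 
    im=cv2.cvtColor(A[b][:, c0:c1],6).astype(np.float32)
    r=cv2.matchTemplate(im,t,cv2.TM_CCOEFF_NORMED)[:,0]; i=int(r.argmax()); d=(r[i-1]-r[i+1])/(2*(r[i-1]-2*r[i]+r[i+1])); return round((r0-i-d)/4,2),round(float(r[i]),3)
for a,b,p,j in((7,13,(404,422),(436,496)),(7,14,(404,422),(436,496)),(13,14,(360,378),(392,446))):
    print(a,b,"plate",shift(a,b,*p),"jaw",shift(a,b,*j))
print("board",shift(7,13,175,380,60,215),shift(7,14,175,380,60,215),shift(13,14,140,350,60,215))
E
```

```text
[512.56242182 210.68759702 102.21822523] [-0.00331746 -0.1104683   0.99356654  0.02472422] [-0.15956927 -1.06221495  0.77669748]
7 13 plate (np.float32(11.0), 0.867) jaw (np.float32(11.27), 0.799)
7 14 plate (np.float32(11.08), 0.829) jaw (np.float32(12.22), 0.83)
13 14 plate (np.float32(0.07), 0.966) jaw (np.float32(0.87), 0.801)
board (np.float32(7.09), 0.964) (np.float32(7.09), 0.963) (np.float32(0.01), 0.999)
```

View pics/rect14.png

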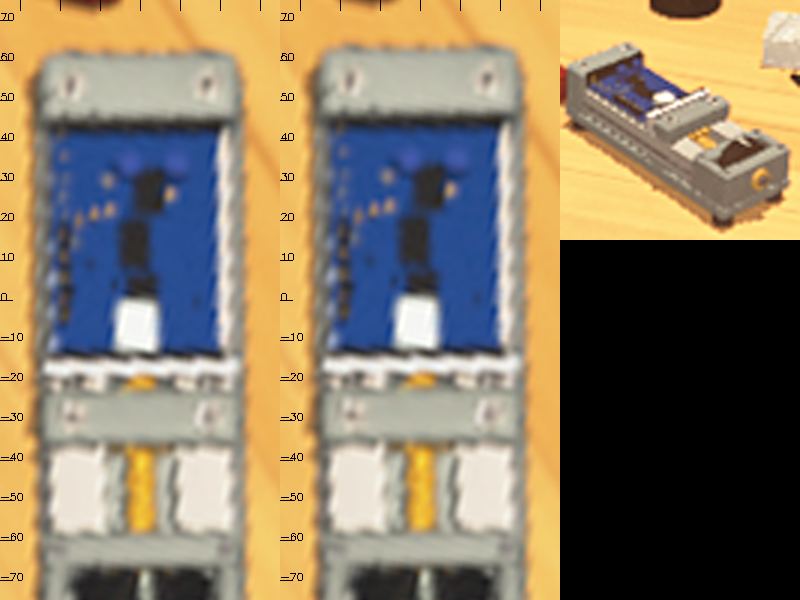

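```bash
python3 -c "
from cell import finish_job
print(finish_job())"
```

```text
the job is handed in; nothing more can be done
None
```

I laid the board on the rails, let go of it, and closed the vice on it with four light thumbwheel strokes. I then moved the arm clear and handed the job in at about 29 s; no verdict is reported.

**Last camera check, just before handing in:**
- **Position:** the board lay flat on the rails against the fixed jaw, about 1 mm off centre across the vice. By eye it was straight to about 0.02 to 0.03 rad.
- **Squeeze:** the last stroke moved the jaw body on by about 0.9 mm while the rubber face stayed within 0.1 mm and the board did not move. That puts the springs about 0.9 to 1.1 mm in, or roughly 7 to 9 N.
- **Wheel feel:** the force along the stroke rose from about 4.2 N rolling free to about 6.3 N, which also gives about 8 N of squeeze. The 4 to 18 N window is met on both estimates, but neither is a direct reading.

**What disagreed or went less well:**
- The press on the wheel reached about 17 N once in the first stroke, because the crown stood higher than I allowed for. The limit is 25 N, and I then eased it to 7 to 12 N.
- Early in the third stroke the wheel felt stiff, but that was not the board tightening. It eased again and the board was not yet home.
- The two cameras placed the vice about 2 mm apart; I used the top camera.
- I did not measure the spool, heat sink or screwdriver again at the end. The arm never went down near them.

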